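Strip the guide rod and free the stuck slide carriage

ROBOT

A 6-joint arm with a two-finger parallel gripper is mounted at the origin on a cart in front of the work surface, level with it; the furniture and walls round the work are solid. World frame = base frame: x ahead of the robot, y to its left, z up, the work surface at z = 0. Lengths are in m, angles in rad, forces in N, time in s.
With the tool pointing down it reaches from about 0.375 to 0.9 m from the base axis. Payload 3.1 kg.
Tool frame: the origin (TCP) lies midway between the tips of the shut fingers; the grasp point (between the pads) lies 19 mm behind it (manip.grip_depth is the distance from the TCP to the grasp point, in m); z points along the fingers, y is the line along which they close (so a half turn about z gives the same grasp; the last joint's range is limited). The gripper opens to 85 mm and grips with 20 to 120 N. Pads are 22 mm wide; open, the fingers measure 114 mm over their backs; the gripper's body (76 mm by 85 mm) begins 54 mm behind the grasp point. The pads swing forward as they close: fully open they stand 13 mm farther back than shut.
Start: joints at [1.004, 0.527, 1.433, -0, 1.181, -0.178], TCP at [0.237, 0.578, 0.231] pointing down, gripper open.
Joint ranges: [-3.08, 3.08], [-0.75, 2.2], [0.22, 2.44], [-1.43, 4.57], [0, 2.65], [-2.85, 2.85]. Speed limits (rad/s): [2.79, 2.79, 3.14, 3.14, 3.14, 3.14].

INTERFACE

Orientations are given as a unit quaternion [x, y, z, w].
In Python, from station import telemetry, snapshot, manip gives the robot as it stands. The module is installed in compiled form; this text tells all that it offers.
- The arm moves only by the shell command python3 -m crank 'ROWS' [OPENING] [FORCE]. ROWS is text: rows parted by semicolons, each of 6 numbers parted by spaces: the shift along the tool's x, y, z as a fraction of full scale, then the turn, a rotation vector about the tool's x, y, z as a fraction of full scale. A call has exactly 5 rows; each row shifts and turns the commanded pose from where the row before left it, along the tool's axes as they then stand; what a row does not reach is not made up. Full scale, the value 1, is 4 cm for a shift and 90 degrees for a turn. A row lasts 1/10 s, in which the tool goes at most 50 mm and 8.59 degrees, less where a joint would pass 70% of its speed; a pose out of reach is approached as far as the arm can. A call with a number of a shift or a turn outside -1 to 1 is refused whole. A call with a gripper value outside its range is refused whole. OPENING is the opening, from -1 (shut) to 1 (fully open), set as the call begins (- or left out, the last holds). The fingers move at their own pace and stop on an object; FORCE is the grip in N (left out, the last holds). Time passes only in rows, so rows that do not move let the fingers close, or fill a call up. It gives the time, the measured TCP pose, the force, the opening and the grip force at its end, in the units of the state.
- telemetry.sense(): the state, without advancing time (a new reading comes with each control period).
- snapshot(name): name is "scene" or "side" or "wrist"; returns a dict with "image" (420x560x3 uint8, red, green, blue), "depth" (420x560 float32, m along the optical axis (not along the pixel's ray), 0 where there is no reading), "camera_matrix" (3x3 intrinsics, pixels), "rvec" (rotation vector, rad) and "tvec" (3), from world to camera coordinates, as OpenCV has them. Camera axes: x right, y down, z forward; pixel columns grow to the right and rows downward; lengths in m; the calibration is good to about 2 mm. A picture is of the moment at which its call begins.
- manip.sign_off(): hands the job in; it is judged then, once.
The state is a dict: "t": time; "q": joint angles; "qd": joint speeds; "tau": joint torques, N m; "tcp_pos": TCP position; "tool_rot": TCP orientation; "force": force on the tool from outside, world axes, zero at the start; "ft_torque": the same for the moment, N m; "finger_gap": opening from 0.0 (shut) to 1.0 (fully open); "gripper_force": force on a finger pad.
Only numpy, scipy, OpenCV 4.12 (cv2) and the standard library are available. Lean on these libraries where they do the work, as an engineer would, in place of code of your own. Each camera call takes 0.05 s, during which the arm holds its last target. There are 200 camera calls.

TASK

Clear the travel of the small slide: draw the dark stop collar off the free end of its guide rod, then the brass spacer, and lay both in the blue parts tray. Then push the stuck red carriage along the rail, steadily and without ramming it, until it breaks free, and run it gently fully home against the end stop hidden under the cover; leave the oil can, the flask and the wood block near the slide standing where they are.

Things in the scene. Friction and masses are not known exactly. Their poses are not given: they have to be found in the camera images.
- slide_base: Fixed slide, blue cover and steel rails on a dark plate 100 x 290 mm, 27 to 30 mm high. Origin: centre of its underside on the bench; its +y axis is the direction of the rail, of the guide rod and of the carriage's travel; z up. A blue post 36 mm wide (x), at local y = -145 to -125 mm, its top 86 mm above the bench, carries the rod.
- rod_end (a point): Centre of the free end of the steel guide rod, at slide_base (0, 120, 72) mm. The rod is 12 mm thick, runs along slide_base y at x = 0, z = 72 mm from the post through the carriage to this free end, and is rigid.
- push_face (a point): Middle of the rear (-y) face of the red push block, 94 mm above the bench. Block: 50 mm across, 30 mm along the rail, top 111 mm above the bench, on a plate 92 mm across, 60 mm along, top at 41 mm. The rod (top at 78 mm) passes through it: closed fingers push above the rod, tips 81 to 100 mm above the bench. 50 mm of free space to the post at the start.
- carriage (a joint): Travel of the carriage, m: about 0 at the start, growing toward the free rod end. It sticks in the first 5 mm and breaks free at some 10 to 22 N; then about 5 to 11 N keep it moving slowly (it is greased and damped), and it stays where it is left. The rigid hidden end stop lies somewhere between 0.12 and 0.155 and is felt as a sharp rise of force.
- end_plunger (a joint): Travel of a small, very light (under 1 N) sprung plunger at the hidden end stop, m: 0 while the carriage has not come, about 0.005 when the carriage stands hard against the stop.
- stop_collar: Loose dark steel collar hanging on the rod near its free end: outside 38 mm, bore 17 mm, 14 mm long along the rod. Origin at its centre (so about 70 mm above the bench on the rod); its y axis is the bore's axis.
- spacer: Loose brass spacer hanging on the rod between carriage and collar: outside 34 mm, bore 17 mm, 30 mm long along the rod. Origin at its centre; its y axis is the bore's axis.
- parts_tray: Open blue plastic tray, outside 140 (its x) x 120 (its y) x 34 mm high, walls and floor 4 mm, loose (0.6 kg). Origin: centre of its underside.
- oil_can: Copper-coloured oil can near the slide, 64 mm across, 130 mm high with its spout; loose bystander. Origin: centre of its underside.
- flask: Pale green vacuum flask, 70 mm across, 176 mm high; loose bystander. Origin: centre of its underside.
- wood_block: Wooden block 50 x 90 x 30 mm; loose bystander. Origin: centre of its underside.

How it is judged:
By the outcome, as a careful person would: the job done as asked, in the order asked, and still so for the second after the job is handed in, with the robot touching nothing.
It also fails if it takes over 72 s, if anything falls off the work surface, if the arm or the gripper's body presses on something with over 40 N, if the wrist force passes 120 N, or if a joint passes its speed limit or range.

## Working session

There is one attempt and no reset: what is moved stays moved. The work goes in short steps, Python scripts to look and compute and a shell command to move; the robot and the scene stay as the last step left them, time stands still between calls to the robot, and variables do not carry over. Pictures are saved under pics/ and viewed, at most 10 in all, crops included, and the job is handed in when it is done.

```bash
mkdir -p pics; cat > h.py <<'E'
import numpy as np, cv2
from station import telemetry, snapshot, manip
def snap(n,save=None):
    s=snapshot(n)
    if save: cv2.imwrite('pics/'+save,cv2.cvtColor(s['image'],cv2.COLOR_RGB2BGR))
    return s
def cloud(s):
    d=s['depth'];K=s['camera_matrix'];R=cv2.Rodrigues(np.array(s['rvec'],float))[0];t=np.array(s['tvec']).reshape(3)
    v,u=np.mgrid[:d.shape[0],:d.shape[1]]
    P=np.stack([(u-K[0,2])/K[0,0]*d,(v-K[1,2])/K[1,1]*d,d],-1)
    W=(P-t)@R
    W[d<=0]=np.nan
    return W
E
python3 - <<'E'
from h import *
import pickle
out={}
for n in ("scene","side","wrist"):
    out[n]=snap(n,n+'0.png')
pickle.dump(out,open('s0.pkl','wb'))
a=np.hstack([cv2.imread(f'pics/{n}0.png') for n in ("scene","side")])
s=telemetry.sense();print({k:np.round(v,3) for k,v in s.items()}, manip.grip_depth)
for n in out: 
    R=cv2.Rodrigues(np.array(out[n]['rvec'],float))[0];print(n,-R.T@np.array(out[n]['tvec']).reshape(3), R[2])
E
```

```text
{'t': np.float64(0.15), 'q': array([ 1.003,  0.528,  1.434, -0.   ,  1.181, -0.178]), 'qd': array([-0.   , -0.002, -0.002, -0.   ,  0.001, -0.002]), 'tau': array([ 0.0000e+00, -4.4274e+01, -1.7828e+01, -0.0000e+00,  6.0000e-03,
        0.0000e+00]), 'tcp_pos': array([0.237, 0.578, 0.231]), 'tool_rot': array([ 0.193,  0.981, -0.001, -0.   ]), 'force': array([0.76 , 0.162, 0.162]), 'ft_torque': array([-0.046, -0.004, -0.025]), 'gripper_force': np.float64(0.0), 'finger_gap': np.float64(0.998)} 0.0187
scene [-0.02979132 -0.59155869  0.83937774] [ 0.53467817  0.53248544 -0.65618481]
side [0.51876481 0.97507636 0.91856291] [ 0.03442813 -0.76331243 -0.6451115 ]
wrist [0.16981309 0.60580222 0.37326461] [ 0.26293301 -0.1098947  -0.95853502]
```

View pics/scene0.png

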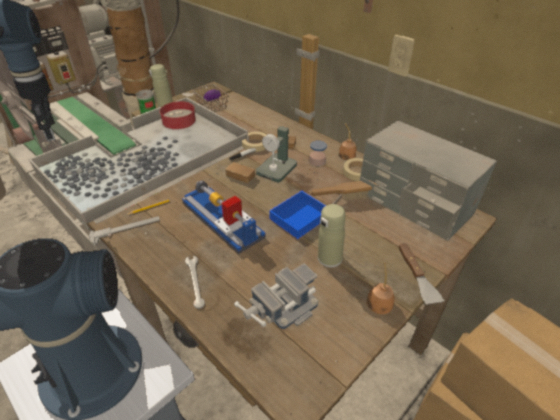

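View pics/side0.png

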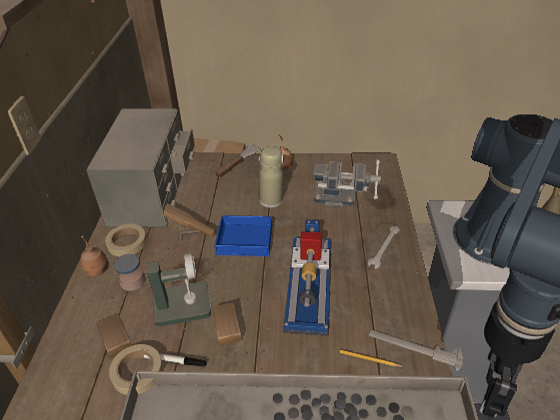

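The side view shows the slide from (312,222) to (308,330), with the red block at (311,245), spacer at (310,271) and collar at (308,297). The tray is at (244,235), the flask at (271,175) and a wood block at (228,322). The free rod end points toward +y.

```bash
python3 - <<'E'
from h import *
import pickle
out=pickle.load(open('s0.pkl','rb'))
crops=[]
for n,(x0,y0,x1,y1) in (("side",(200,205,340,340)),("scene",(170,170,350,260))):
    s=out[n];W=cloud(s);im=s['image'];hsv=cv2.cvtColor(im,cv2.COLOR_RGB2HSV)
    H,S,V=[hsv[...,i].astype(int) for i in range(3)]
    roi=np.zeros(H.shape,bool);roi[y0:y1,x0:x1]=1
    z=W[...,2]
    def rep(name,m):
        m=m&roi&(~np.isnan(z)); P=W[m]
        if len(P)<5: print(n,name,len(P));return
        print(n,name,len(P),'min',np.percentile(P,2,0).round(3),'max',np.percentile(P,98,0).round(3),'med',np.median(P,0).round(3)); return P
    rep('red',((H<6)|(H>174))&(S>170)&(z>.045))
    rep('redtop',((H<6)|(H>174))&(S>150)&(z>.105))
    rep('brass',(H>10)&(H<28)&(S>130)&(z>.06)&(z<.1))
    blue=(H>100)&(H<130)&(S>140)
    nn,lab,st,c=cv2.connectedComponentsWithStats((blue&roi).astype(np.uint8))
    for i in range(1,nn):
        if st[i,4]>60:
            P=rep('blue%s'%c[i].round(),lab==i)
            rep(' top',(lab==i)&(z>.06))
            if P is not None:
                ii=(lab==i)&(z<.06)
                r=cv2.minAreaRect(W[ii][:,:2].astype(np.float32)*1000); print(r)
    # rail points between 60 and 100 mm height
    crops.append(cv2.resize(im[y0:y1,x0:x1],None,fx=4,fy=4,interpolation=cv2.INTER_CUBIC))
    print(n,[ (round(float(np.nanmedian(W[y,x,i])),3)) for (y,x) in ((298,308),(303,307),(322,228)) for i in range(3)] if n=="side" else '')
cv2.imwrite('pics/c1.png',cv2.cvtColor(crops[0],cv2.COLOR_RGB2BGR))
cv2.imwrite('pics/c2.png',cv2.cvtColor(crops[1],cv2.COLOR_RGB2BGR))
E
```

```text
side red 470 min [0.471 0.106 0.048] max [0.517 0.135 0.114] med [0.493 0.13  0.098]
side redtop 201 min [0.469 0.104 0.106] max [0.517 0.134 0.115] med [0.493 0.122 0.111]
side brass 197 min [0.484 0.133 0.062] max [0.514 0.212 0.088] med [0.498 0.202 0.082]
side blue[244. 235.] 2081 min [ 0.6   -0.042  0.001] max [0.736 0.08  0.036] med [0.671 0.01  0.007]
side  top 0
((668.8190307617188, 17.118309020996094), (129.39694213867188, 140.20547485351562), 88.77383422851562)
side blue[312. 226.] 98 min [0.473 0.037 0.062] max [0.504 0.054 0.088] med [0.489 0.049 0.081]
side  top 98 min [0.473 0.037 0.062] max [0.504 0.054 0.088] med [0.489 0.049 0.081]
((0.0, 0.0), (0.0, 0.0), 0.0)
side blue[327. 295.] 166 min [0.446 0.12  0.019] max [0.462 0.306 0.025] med [0.455 0.229 0.022]
side  top 0
((453.7456970214844, 207.62185668945312), (201.64999389648438, 6.621503829956055), 86.58646392822266)
side blue[288. 295.] 119 min [0.539 0.146 0.019] max [0.551 0.299 0.026] med [0.545 0.23  0.022]
side  top 0
((545.0523681640625, 223.0562744140625), (160.9166717529297, 5.304348945617676), 86.407829284
[... 989 characters left out ...]
214.] 1501 min [ 0.601 -0.044  0.001] max [0.74  0.074 0.034] med [0.669 0.023 0.007]
scene  top 0
((670.389892578125, 14.190418243408203), (123.13731384277344, 144.9780731201172), 88.97496032714844)
scene blue[202. 215.] 91 min [0.448 0.128 0.017] max [0.463 0.297 0.024] med [0.455 0.209 0.021]
scene  top 0
((454.4455871582031, 209.74903869628906), (179.4784698486328, 7.615684509277344), 86.20170593261719)
scene blue[247. 233.] 254 min [0.472 0.028 0.02 ] max [0.504 0.081 0.087] med [0.482 0.032 0.043]
scene  top 80 min [0.473 0.028 0.061] max [0.503 0.044 0.088] med [0.479 0.031 0.078]
((492.6986999511719, 54.64258575439453), (57.46308898925781, 42.85196304321289), 81.98400115966797)
scene
```

View pics/c1.png

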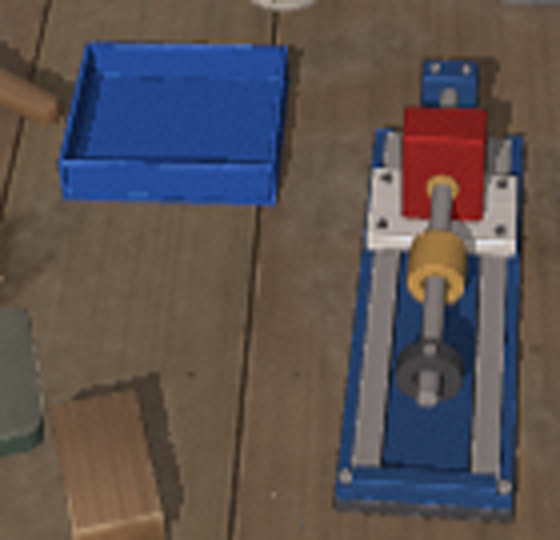

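The crop confirms it: collar near the free rod end at crop (430,372), brass spacer at (437,265), tray at upper left, and the slide almost aligned with world y. Next I fit the slide axis and the part positions along it.

```bash
cat >> h.py <<'E'
YAW=np.radians(-3.3)
def frame(o,yaw=YAW):
    c,s=np.cos(yaw),np.sin(yaw); return np.array([[c,-s],[s,c]]),np.array(o[:2])
def go(target,yaw=None):
    """print shift left in present tool axes (fractions) and turn about tool z (fraction)"""
    from scipy.spatial.transform import Rotation as R
    s=telemetry.sense();r=R.from_quat(s['tool_rot']);d=r.inv().apply(np.array(target)-s['tcp_pos'])/.04
    y=r.as_matrix()[:,1];print('t',round(float(s['t']),2),'tcp',s['tcp_pos'].round(4),'F',np.round(s['force'],1),'gap',round(float(s['finger_gap']),3),'gf',round(float(s['gripper_force']),1))
    print('shift rows',d.round(2),'tool y ang',np.degrees(np.arctan2(y[1],y[0])).round(1),'tilt z',r.as_matrix()[:,2].round(3))
E
python3 - <<'E'
from h import *
import pickle
out=pickle.load(open('s0.pkl','rb'))
M,o=frame((.496,.175))
for n in("side","scene"):
    s=out[n];W=cloud(s);im=s['image'].astype(int)
    L=(W[...,:2]-o)@M; z=W[...,2]
    ok=(abs(L[...,0])<.03)&(L[...,1]>-.16)&(L[...,1]<.14)&(z>.06)&(z<.12)
    print(n)
    for a in np.arange(-.15,.135,.006):
        m=ok&(L[...,1]>=a)&(L[...,1]<a+.006)
        if m.sum()>2:
            x=L[...,0][m];print(round(a*1000),m.sum(),'x',(np.percentile(x,[2,50,98])*1000).round(1),'zmax',(z[m].max()*1000).round(1),np.median(im[m],0).astype(int))
s=out['side'];W=cloud(s);z=W[...,2]
# tall/standing things
m=((z>.02)&(z<.25)&(W[...,0]>.35)&(W[...,0]<.85)&(W[...,1]>-.35)&(W[...,1]<.45)).astype(np.uint8)
nn,lab,st,c=cv2.connectedComponentsWithStats(m)
for i in range(1,nn):
    if st[i,4]>40:
        P=W[lab==i];print(c[i].round(),P.min(0).round(3),P.max(0).round(3),np.median(s['image'][lab==i],0))
E
```

```text
side
-144 16 x [-17.1  -0.5  15.4] zmax 88.4 [46 59 88]
-138 19 x [-13.7  -2.   15.9] zmax 90.8 [51 63 97]
-132 55 x [-17.5   2.9  18. ] zmax 89.5 [40 63 98]
-126 64 x [-17.1   0.   15.2] zmax 88.4 [ 40  67 108]
-120 9 x [-5.6 -2.8  4.2] zmax 81.9 [111 104 103]
-114 7 x [-3.2 -0.6  4. ] zmax 78.9 [83 81 79]
-78 6 x [-20.2  14.   22.3] zmax 109.3 [99 48 43]
-72 27 x [-22.3  -1.9  22.1] zmax 115.0 [118  32  30]
-66 33 x [-24.    2.7  23. ] zmax 114.8 [124  29  27]
-60 39 x [-23.8  -2.2  24. ] zmax 115.4 [124  31  28]
-54 40 x [-24.    0.9  21.9] zmax 115.4 [126  31  28]
-48 257 x [-23.1  -0.7  23.2] zmax 115.1 [137  34  31]
-42 58 x [-19.6   1.   20.4] zmax 112.0 [138  35  32]
-36 9 x [-3.8  0.7  5.4] zmax 79.3 [118 112 112]
-30 8 x [-4.4 -0.8  4.8] zmax 80.0 [119 113 111]
-24 9 x [-4.7  2.3  4.9] zmax 79.9 [117 111 109]
-18 9 x [-4.9 -0.2  4.6] zmax 80.1 [114 109 107]
-12 13 x [-5.3 -0.3  6. ] zmax 80.5 [113 107 106]
0 3 x [-3.   3.7 14.9] zmax 85.6 [134 109  80]
6 26 x [-14.1   1.3  16.1] zmax 87.9 [147 112  64]
12 29 x [-15.6  -1.5  15.8] zmax 88.6 [141 106  57]
18 31 x [-15.9  -1.8
[... 2523 characters left out ...]
-0.7  20.8] zmax 88.1 [75 72 72]
96 22 x [-15.2  -3.8  13.8] zmax 88.9 [109  97  90]
114 4 x [-1.   2.2  5.8] zmax 77.9 [130 115  99]
[273. 171.] [ 0.546 -0.347  0.02 ] [ 0.639 -0.115  0.18 ] [140. 129. 103.]
[336. 178.] [ 0.35  -0.226  0.02 ] [ 0.483 -0.127  0.097] [107.  99.  92.]
[194. 223.] [ 0.743 -0.046  0.024] [0.849 0.045 0.054] [121.  91.  66.]
[243. 233.] [ 0.598 -0.046  0.02 ] [0.74  0.083 0.039] [ 39.  75. 151.]
[309. 280.] [0.44  0.028 0.02 ] [0.553 0.325 0.115] [107.  68.  98.]
[171. 280.] [0.747 0.197 0.02 ] [0.85  0.277 0.158] [96. 92. 81.]
[226. 321.] [0.647 0.256 0.02 ] [0.717 0.355 0.036] [118.  90.  67.]
[250. 374.] [0.35  0.369 0.02 ] [0.85  0.45  0.052] [131. 118. 105.]
```

```bash
python3 -m crank '0 0 0 0 0 0.079;0 0 0 0 0 0.079;0 0 0 0 0 0.079;0 0 0 0 0 0.079;0 0 0 0 0 0.079' 0.41 40; python3 -m crank '0 0 0 0 0 0.079;0 0 0 0 0 0.079;0 0 0 0 0 0.079;0 0 0 0 0 0.079;0 0 0 0 0 0.079'; python3 -c "
from h import *
go((.5016,.272,.14))"
```

```text
t: 0.65
tcp_pos: [0.2367, 0.5781, 0.2309]
tool_rot: [0.486, 0.874, -0.0, -0.0]
force: [-0.2, 0.3, -0.4]
finger_gap: 0.707
gripper_force: 0.0
t: 1.15
tcp_pos: [0.2367, 0.5781, 0.2309]
tool_rot: [0.729, 0.684, -0.0, 0.0]
force: [0.4, 0.6, -0.0]
finger_gap: 0.701
gripper_force: 0.0
t 1.15 tcp [0.2367 0.5781 0.2309] F [ 0.4  0.6 -0. ] gap 0.701 gf 0.0
shift rows [-7.21  7.1   2.27] tool y ang -3.7 tilt z [-0.001 -0.001 -1.   ]
```

```bash
python3 -m crank '-0.72 0.71 0.2 0 0 0;-0.72 0.71 0.2 0 0 0;-0.72 0.71 0.2 0 0 0;-0.72 0.71 0.2 0 0 0;-0.72 0.71 0.2 0 0 0' >/dev/null; python3 -m crank '-0.72 0.71 0.2 0 0 0;-0.72 0.71 0.2 0 0 0;-0.72 0.71 0.2 0 0 0;-0.72 0.71 0.2 0 0 0;-0.72 0.71 0.2 0 0 0'; python3 -c "
from h import *
go((.5016,.272,.047))"
```

```text
t: 2.15
tcp_pos: [0.5042, 0.2727, 0.1508]
tool_rot: [0.728, 0.686, -0.0, -0.0]
force: [0.5, 0.4, 0.3]
finger_gap: 0.705
gripper_force: 0.0
t 2.15 tcp [0.5042 0.2727 0.1508] F [0.5 0.4 0.3] gap 0.705 gf 0.0
shift rows [-0.02 -0.06  2.6 ] tool y ang -3.4 tilt z [-0. -0. -1.]
```

```bash
python3 -m crank '0 -0.06 0.5 0 0 0;0 0 0.5 0 0 0;0 0 0.6 0 0 0;0 0 0.6 0 0 0;0 0 0.4 0 0 0' >/dev/null; python3 -m crank '0 0 0 0 0 0;0 0 0 0 0 0;0 0 0 0 0 0;0 0 0 0 0 0;0 0 0 0 0 0' -1 40;python3 -m crank '0 0 0 0 0 0;0 0 0 0 0 0;0 0 0 0 0 0;0 0 0 0 0 0;0 0 0 0 0 0'; python3 -c "
from h import *
snap('wrist','w1.png')
go((.5016,.272,.047))"
```

```text
t: 3.15
tcp_pos: [0.503, 0.2747, 0.0484]
tool_rot: [0.728, 0.686, 0.002, 0.001]
force: [5.5, -0.2, -0.3]
finger_gap: 0.418
gripper_force: 40.2
t: 3.65
tcp_pos: [0.503, 0.2746, 0.0483]
tool_rot: [0.728, 0.686, 0.002, 0.001]
force: [5.2, -0.8, 0.8]
finger_gap: 0.418
gripper_force: 40.4
t 3.7 tcp [0.503  0.2747 0.0483] F [ 4.8 -0.5 -0.9] gap 0.419 gf 40.4
shift rows [-0.07 -0.03  0.03] tool y ang -3.4 tilt z [ 0.004  0.001 -1.   ]
```

View pics/w1.png

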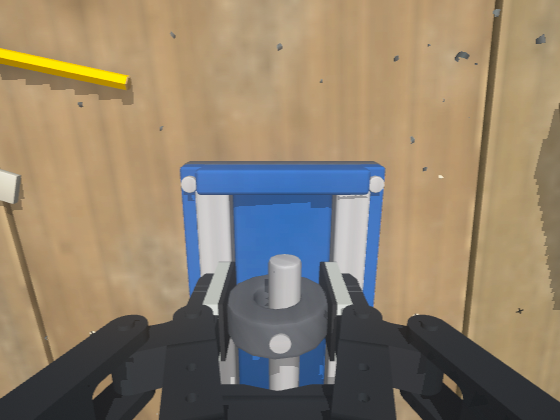

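The wrist view shows the collar held between the pads at (278,310). The rod at (285,275) sits to the right in the bore, so the grip is a few mm too far toward -x. I'll centre the collar on the rod and then draw it.

```bash
python3 -m crank '0 0.04 -0.03 0 0 0;0 0.05 -0.03 0 0 0;0 0 0 0 0 0;0 0 0 0 0 0;0 0 0 0 0 0'
```

```text
t: 4.2
tcp_pos: [0.5034, 0.2739, 0.0495]
tool_rot: [0.728, 0.686, -0.001, -0.001]
force: [-0.9, 0.1, -0.8]
finger_gap: 0.42
gripper_force: 40.3
```

```bash
python3 -m crank '0.2 0 0 0 0 0;0.2 0 0 0 0 0;0.2 0 0 0 0 0;0.2 0 0 0 0 0;0.2 0 0 0 0 0'; python3 -m crank '0.2 0 0 0 0 0;0.2 0 0 0 0 0;0.2 0 0 0 0 0;0 0 -0.5 0 0 0;0 0 -1 0 0 0';python3 -c "
from h import *
go((.67,.045,.14))"
```

```text
t: 4.7
tcp_pos: [0.507, 0.315, 0.0497]
tool_rot: [0.727, 0.686, 0.0, 0.0]
force: [0.7, 0.6, 0.2]
finger_gap: 0.416
gripper_force: 40.3
t: 5.2
tcp_pos: [0.5059, 0.3374, 0.1072]
tool_rot: [0.728, 0.686, -0.004, -0.001]
force: [-0.1, -0.4, -0.4]
finger_gap: 0.418
gripper_force: 40.3
t 5.2 tcp [0.5059 0.3374 0.1072] F [-0.1 -0.4 -0.4] gap 0.418 gf 40.3
shift rows [-7.06  4.52 -0.83] tool y ang -3.4 tilt z [-0.007 -0.003 -1.   ]
```

```bash
python3 -m crank '-0.4 0.45 -0.8 0 0 0;-0.74 0.45 0 0 0 0;-0.74 0.45 0 0 0 0;-0.74 0.45 0 0 0 0;-0.74 0.45 0 0 0 0' >/dev/null; python3 -m crank '-0.74 0.45 0 0 0 0;-0.74 0.45 0 0 0 0;-0.74 0.45 0 0 0 0;-0.74 0.45 0 0 0 0;-0.74 0.47 0 0 0 0'; python3 -c "
from h import *
snap('side','s1.png')
go((.67,.045,.012))"
```

```text
t: 6.2
tcp_pos: [0.6727, 0.0443, 0.1416]
tool_rot: [0.728, 0.686, -0.0, -0.0]
force: [-0.1, -0.3, 0.3]
finger_gap: 0.42
gripper_force: 40.3
t 6.25 tcp [0.6768 0.0383 0.142 ] F [ 2.6 -2.4  0.3] gap 0.422 gf 40.3
shift rows [ 0.17 -0.2   3.25] tool y ang -3.6 tilt z [ 0.005 -0.004 -1.   ]
```

View pics/s1.png

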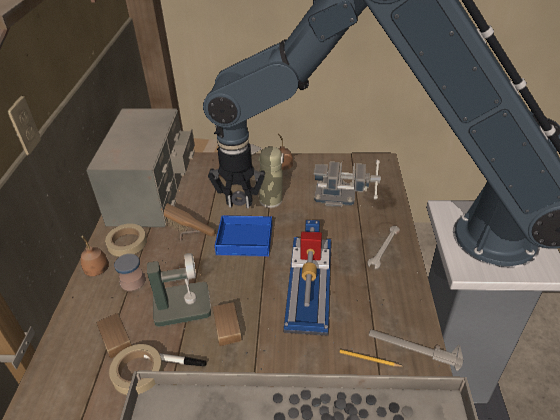

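The side view shows the collar in the gripper at (238,198), above the tray at (244,235), and the rod clear of it. Now I lower and release.

```bash
python3 -m crank '0.14 -0.1 0.8 0 0 0;0 0 0.8 0 0 0;0 0 0.8 0 0 0;0 0 0.5 0 0 0;0 0 0.22 0 0 0'; python3 -m crank '0 0 0.07 0 0 0;0 0 0 0 0 0;0 0 0 0 0 0;0 0 0 0 0 0;0 0 0 0 0 0'
```

```text
t: 6.75
tcp_pos: [0.6668, 0.0517, 0.0142]
tool_rot: [0.728, 0.686, -0.002, -0.002]
force: [0.2, 0.4, 0.4]
finger_gap: 0.416
gripper_force: 40.3
t: 7.25
tcp_pos: [0.6692, 0.0512, 0.0152]
tool_rot: [0.728, 0.686, 0.001, 0.001]
force: [0.5, -0.5, 0.0]
finger_gap: 0.421
gripper_force: 40.3
```

```bash
python3 -m crank '0 0 0.08 0 0 0;0 0 0.06 0 0 0;0 0 0 0 0 0;0 0 0 0 0 0;0 0 0 0 0 0'; python3 -m crank '0 0 0 0 0 0;0 0 0 0 0 0;0 0 0 0 0 0;0 0 0 0 0 0;0 0 0 0 0 0' 0.2; python3 -m crank '0 0 -0.4 0 0 0;0 0 -0.8 0 0 0;0 0 -0.8 0 0 0;0 0 -0.8 0 0 0;0 0 -0.5 0 0 0' 0.41;  python3 -c "
from h import *
go((.5005,.194,.14))"
```

```text
t: 7.75
tcp_pos: [0.6686, 0.0512, 0.0084]
tool_rot: [0.728, 0.686, -0.0, -0.0]
force: [0.1, -0.7, -0.7]
finger_gap: 0.421
gripper_force: 40.3
t: 8.25
tcp_pos: [0.6686, 0.0512, 0.0086]
tool_rot: [0.728, 0.686, 0.0, 0.0]
force: [0.7, 0.4, -0.3]
finger_gap: 0.596
gripper_force: 0.0
t: 8.75
tcp_pos: [0.67, 0.0512, 0.1448]
tool_rot: [0.728, 0.686, 0.002, 0.002]
force: [-0.5, -0.0, -0.1]
finger_gap: 0.705
gripper_force: 0.0
t 8.75 tcp [0.67   0.0512 0.1448] F [-0.5 -0.  -0.1] gap 0.705 gf 0.0
shift rows [ 3.32 -4.44  0.1 ] tool y ang -3.4 tilt z [ 0.005 -0.    -1.   ]
```

```bash
python3 -m crank '0.66 -0.89 0 0 0 0;0.66 -0.89 0 0 0 0;0.66 -0.89 0 0 0 0;0.66 -0.89 0 0 0 0;0.66 -0.89 0 0 0 0' >/dev/null; python3 -m crank '0 0 0 0 0 0;0 0 0 0 0 0;0 0 0 0 0 0;0 0 0 0 0 0;0 0 0 0 0 0'; python3 -c "
from h import *
s=snap('side');W=cloud(s);im=s['image'];import numpy as np
hsv=cv2.cvtColor(im,cv2.COLOR_RGB2HSV);m=(W[...,0]>.6)&(W[...,0]<.74)&(W[...,1]>-.04)&(W[...,1]<.08)&(hsv[...,1]<100)
P=W[m];print('collar',len(P),np.nanmin(P,0),np.nanmax(P,0))
snap('wrist','w2.png')
go((.500,.194,.047))"
```

```text
t: 9.75
tcp_pos: [0.4999, 0.1927, 0.1406]
tool_rot: [0.728, 0.685, 0.0, 0.0]
force: [0.2, -0.1, -0.2]
finger_gap: 0.704
gripper_force: 0.0
collar 161 [ 0.60000552 -0.03947536 -0.00378015] [0.73852891 0.07990438 0.0451679 ]
t 9.85 tcp [0.4994 0.1928 0.1404] F [ 1.3  0.5 -0.3] gap 0.703 gf 0.0
shift rows [0.03 0.01 2.33] tool y ang -3.4 tilt z [ 0. -0. -1.]
```

View pics/w2.png

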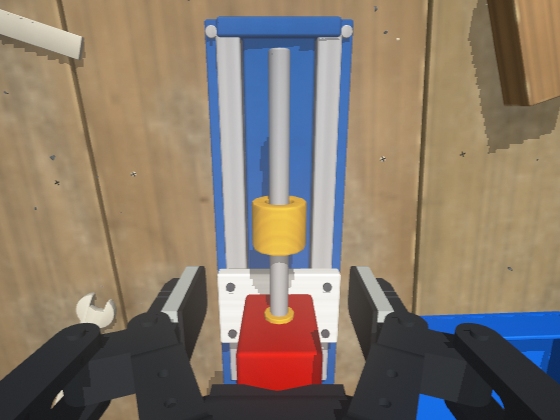

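The wrist view shows the spacer on the rod at (279,225), between the open fingers and centred on the tool's axis. I'll go down and grip.

```bash
python3 -m crank '0.03 0 0.5 0 0 0;0 0 0.5 0 0 0;0 0 0.5 0 0 0;0 0 0.5 0 0 0;0 0 0.33 0 0 0' >/dev/null; python3 -m crank '0 0 0 0 0 0;0 0 0 0 0 0;0 0 0 0 0 0;0 0 0 0 0 0;0 0 0 0 0 0' -1 40;python3 -m crank '0 0 0 0 0 0;0 0 0 0 0 0;0 0 0 0 0 0;0 0 -0.03 0 0 0;0 0 -0.03 0 0 0'; python3 -c "
from h import *
snap('wrist','w3.png')
go((.5016,.272,.047))"
```

```text
t: 10.85
tcp_pos: [0.4989, 0.1947, 0.048]
tool_rot: [0.728, 0.686, 0.0, 0.0]
force: [0.7, -0.1, -0.7]
finger_gap: 0.377
gripper_force: 42.2
t: 11.35
tcp_pos: [0.4983, 0.1946, 0.0496]
tool_rot: [0.728, 0.686, -0.0, -0.0]
force: [-0.0, -0.2, -1.2]
finger_gap: 0.373
gripper_force: 42.1
t 11.4 tcp [0.4984 0.1946 0.0498] F [-0.2  0.1 -0.5] gap 0.377 gf 42.1
shift rows [ 1.94 -0.03  0.07] tool y ang -3.4 tilt z [-0.001 -0.    -1.   ]
```

View pics/w3.png

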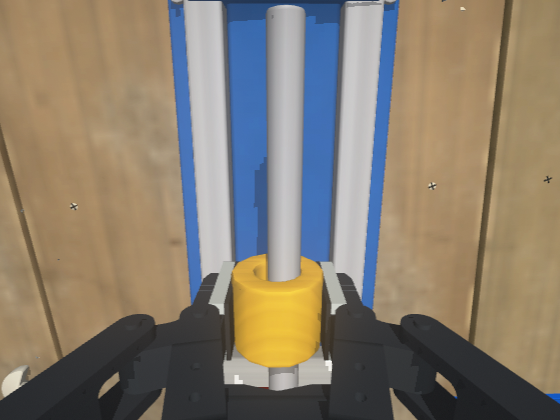

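The spacer is gripped at (277,310), with the rod slightly right of the bore's centre at (285,270). I'll nudge +x and draw it out about 130 mm.

```bash
python3 -m crank '0 0.04 0 0 0 0;0.1 0 0 0 0 0;0.2 0 0 0 0 0;0.3 0 0 0 0 0;0.3 0 0 0 0 0'; python3 -m crank '0.3 0 0 0 0 0;0.3 0 0 0 0 0;0.3 0 0 0 0 0;0.3 0 0 0 0 0;0.3 0 0 0 0 0';  python3 -m crank '0.3 0 0 0 0 0;0.3 0 0 0 0 0;0.3 0 0 0 0 0;0.1 0 0 0 0 0;0 0 0 0 0 0'; python3 -c "
from h import *
go((.5016,.272,.047))"
```

```text
t: 11.9
tcp_pos: [0.5025, 0.2317, 0.0497]
tool_rot: [0.728, 0.686, 0.0, -0.0]
force: [-1.3, -0.6, 0.2]
finger_gap: 0.377
gripper_force: 42.1
t: 12.4
tcp_pos: [0.5059, 0.2915, 0.0497]
tool_rot: [0.728, 0.686, -0.0, 0.0]
force: [-0.2, -0.2, -1.5]
finger_gap: 0.372
gripper_force: 42.1
t: 12.9
tcp_pos: [0.5083, 0.331, 0.0497]
tool_rot: [0.727, 0.686, 0.0, 0.0]
force: [-0.4, -0.4, -0.6]
finger_gap: 0.379
gripper_force: 42.1
t 12.9 tcp [0.5083 0.331  0.0497] F [-0.4 -0.4 -0.6] gap 0.379 gf 42.1
shift rows [-1.48 -0.08  0.07] tool y ang -3.3 tilt z [ 0.  0. -1.]
```

```bash
python3 -m crank '0.3 0 0 0 0 0;0 0 -0.6 0 0 0;0 0 -1 0 0 0;0 0 -0.8 0 0 0;0 0 0 0 0 0';  python3 -c "
from h import *
go((.672,-.008,.14))"
```

```text
t: 13.4
tcp_pos: [0.5124, 0.344, 0.1508]
tool_rot: [0.728, 0.686, 0.005, 0.002]
force: [1.5, 0.1, -0.7]
finger_gap: 0.372
gripper_force: 42.2
t 13.4 tcp [0.5124 0.344  0.1508] F [ 1.5  0.1 -0.7] gap 0.372 gf 42.2
shift rows [-8.55  4.5   0.27] tool y ang -3.4 tilt z [ 0.01   0.004 -1.   ]
```

```bash
python3 -m crank '-0.85 0.45 0 0 0 0;-0.85 0.45 0 0 0 0;-0.85 0.45 0 0 0 0;-0.85 0.45 0 0 0 0;-0.85 0.45 0 0 0 0' >/dev/null;python3 -m crank '-0.85 0.45 0 0 0 0;-0.85 0.45 0 0 0 0;-0.85 0.45 0 0 0 0;-0.85 0.45 0 0 0 0;-0.85 0.45 0 0 0 0' >/dev/null;python3 -m crank '0 0 0 0 0 0;0 0 0 0 0 0;0 0 0 0 0 0;0 0 0 0 0 0;0 0 0 0 0 0'; python3 -c "
from h import *
snap('side','s2.png');a=snap('scene')['image'][170:260,220:380];b=cv2.imread('pics/s2.png')[180:270,180:340]
cv2.imwrite('pics/m.png',cv2.resize(np.hstack([a[...,::-1],b]),None,fx=2.5,fy=2.5,interpolation=cv2.INTER_CUBIC))
go((.672,-.008,.012))"
```

```text
t: 14.9
tcp_pos: [0.6682, -0.0063, 0.1456]
tool_rot: [0.727, 0.687, -0.0, -0.0]
force: [0.0, 0.8, -0.3]
finger_gap: 0.377
gripper_force: 42.1
t 15.0 tcp [ 0.6685 -0.0067  0.1458] F [-0.7 -0.1 -0.7] gap 0.377 gf 42.1
shift rows [-0.03  0.09  3.35] tool y ang -3.3 tilt z [-0.  0. -1.]
```

View pics/m.png

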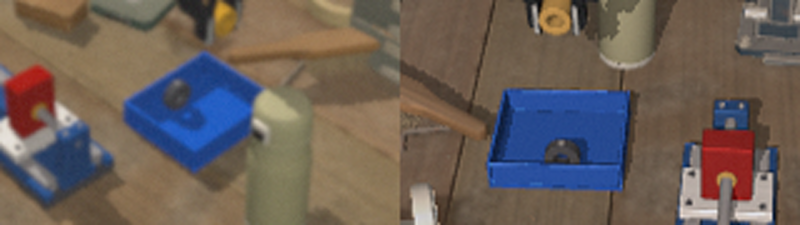

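The montage shows the collar standing on its rim inside the tray near the +y wall (side crop (562,152)), and the spacer still gripped above. I'll lower the spacer.

```bash
python3 -m crank '0 0.08 0.8 0 0 0;0 0 0.8 0 0 0;0 0 0.8 0 0 0;0 0 0.6 0 0 0;0 0 0.3 0 0 0' >/dev/null; python3 -m crank '0 0 0.07 0 0 0;0 0 0.07 0 0 0;0 0 0 0 0 0;0 0 0 0 0 0;0 0 0 0 0 0'; python3 -m crank '0 0 0 0 0 0;0 0 0 0 0 0;0 0 0 0 0 0;0 0 0 0 0 0;0 0 0 0 0 0' 0.2; python3 -m crank '0 0 -0.4 0 0 0;0 0 -0.8 0 0 0;0 0 -0.8 0 0 0;0 0 -0.8 0 0 0;0 0 -0.8 0 0 0' -1;  python3 -c "
from h import *
go((.490,.077,.15))"
```

```text
t: 16.0
tcp_pos: [0.6727, -0.008, 0.0093]
tool_rot: [0.728, 0.686, 0.001, 0.001]
force: [-0.6, -0.3, -1.3]
finger_gap: 0.374
gripper_force: 42.1
t: 16.5
tcp_pos: [0.6719, -0.0079, 0.0081]
tool_rot: [0.728, 0.686, -0.0, -0.0]
force: [-1.0, 0.3, 0.3]
finger_gap: 0.601
gripper_force: 0.0
t: 17.0
tcp_pos: [0.6719, -0.0079, 0.1547]
tool_rot: [0.728, 0.686, 0.0, 0.0]
force: [0.1, -0.2, -0.1]
finger_gap: 0.001
gripper_force: 0.0
t 17.0 tcp [ 0.6719 -0.0079  0.1547] F [ 0.1 -0.2 -0.1] gap 0.001 gf 0.0
shift rows [ 1.85 -4.67  0.11] tool y ang -3.4 tilt z [ 0.001 -0.    -1.   ]
```

```bash
python3 -m crank '0.42 -0.9 0 0 0 0;0.42 -0.9 0 0 0 0;0.41 -0.9 0 0 0 0;0.3 -0.9 0 0 0 0;0.25 -0.9 0 0 0 0' >/dev/null; python3 -m crank '0 0 0 0 0 0;0 0 0 0 0 0;0 0 0 0 0 0;0 0 0 0 0 0;0 0 0 0 0 0';  python3 -c "
from h import *
s=snap('wrist','w4.png')
W=cloud(s);hsv=cv2.cvtColor(s['image'],cv2.COLOR_RGB2HSV);m=((hsv[...,0]<6)|(hsv[...,0]>174))&(hsv[...,1]>150)&(W[...,2]>.1);print('redtop',np.percentile(W[m],[2,98],0))
go((.4925,.075,.090))"
```

```text
t: 18.0
tcp_pos: [0.4977, 0.0741, 0.1522]
tool_rot: [0.728, 0.686, 0.0, 0.0]
force: [-0.6, 0.6, -0.4]
finger_gap: 0.001
gripper_force: 0.0
redtop [[0.4734355  0.10321944 0.10704857]
 [0.51952711 0.13205336 0.11249403]]
t 18.05 tcp [0.4973 0.0742 0.1521] F [-0.1  0.  -0.3] gap -0.0 gf 0.0
shift rows [ 0.01 -0.12  1.55] tool y ang -3.4 tilt z [ 0.001 -0.    -1.   ]
```

View pics/w4.png

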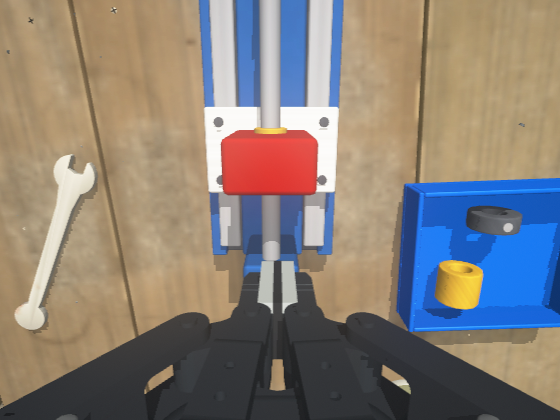

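The wrist view shows both parts in the tray (collar at (494,220), spacer at (459,284)), and the closed fingers (280,280) just behind the red block (270,163) and slightly right of the rod. I'll centre, descend and approach slowly.

```bash
python3 -m crank '0 -0.1 0 0 0 0;0 0 0.4 0 0 0;0 0 0.5 0 0 0;0 0 0.5 0 0 0;0 0 0.15 0 0 0'; python3 -m crank '0.05 0 0 0 0 0;0.05 0 0 0 0 0;0.05 0 0 0 0 0;0.05 0 0 0 0 0;0.05 0 0 0 0 0'; python3 -m crank '0.05 0 0 0 0 0;0.05 0 0 0 0 0;0.03 0 0 0 0 0;0.03 0 0 0 0 0;0.02 0 0 0 0 0'
```

```text
t: 18.55
tcp_pos: [0.491, 0.0748, 0.0885]
tool_rot: [0.728, 0.686, -0.001, -0.001]
force: [-1.0, -0.1, 0.6]
finger_gap: 0.002
gripper_force: 0.0
t: 19.05
tcp_pos: [0.4934, 0.0851, 0.0907]
tool_rot: [0.728, 0.686, 0.0, 0.0]
force: [0.2, 0.4, 0.5]
finger_gap: -0.002
gripper_force: 0.0
t: 19.55
tcp_pos: [0.4934, 0.0916, 0.0901]
tool_rot: [0.727, 0.686, -0.0, 0.0]
force: [0.5, -3.2, 1.5]
finger_gap: -0.001
gripper_force: 1.6
```

Contact. Now I build the force slowly.

```bash
python3 -m crank '0.02 0 0 0 0 0;0.02 0 0 0 0 0;0.02 0 0 0 0 0;0.02 0 0 0 0 0;0.02 0 0 0 0 0'; python3 -m crank '0.02 0 0 0 0 0;0.02 0 0 0 0 0;0.02 0 0 0 0 0;0.02 0 0 0 0 0;0.02 0 0 0 0 0'
```

```text
t: 20.05
tcp_pos: [0.4936, 0.0946, 0.0902]
tool_rot: [0.727, 0.687, -0.001, 0.001]
force: [-1.5, -9.6, 2.2]
finger_gap: -0.001
gripper_force: 5.3
t: 20.55
tcp_pos: [0.4938, 0.097, 0.0902]
tool_rot: [0.727, 0.687, -0.002, 0.001]
force: [-1.5, -14.0, 2.4]
finger_gap: 0.001
gripper_force: 7.4
```

```bash
python3 -m crank '0.02 0 0 0 0 0;0.02 0 0 0 0 0;0.02 0 0 0 0 0;0.02 0 0 0 0 0;0.02 0 0 0 0 0'
```

```text
t: 21.05
tcp_pos: [0.494, 0.1016, 0.0902]
tool_rot: [0.727, 0.687, -0.002, 0.001]
force: [-1.7, -11.1, 2.6]
finger_gap: -0.004
gripper_force: 5.5
```

```bash
python3 -m crank '0.015 0 0 0 0 0;0.015 0 0 0 0 0;0.015 0 0 0 0 0;0.015 0 0 0 0 0;0.015 0 0 0 0 0'
```

```text
t: 21.55
tcp_pos: [0.4942, 0.1048, 0.0902]
tool_rot: [0.727, 0.687, -0.002, 0.001]
force: [-0.6, -13.4, 3.5]
finger_gap: -0.004
gripper_force: 6.5
```

```bash
for i in 1; do python3 -m crank '0.02 0 0 0 0 0;0.02 0 0 0 0 0;0.02 0 0 0 0 0;0.02 0 0 0 0 0;0.02 0 0 0 0 0'; done; python3 -m crank '0.025 0 0 0 0 0;0.025 0 0 0 0 0;0.025 0 0 0 0 0;0.025 0 0 0 0 0;0.025 0 0 0 0 0'; python3 -m crank '0.03 0 0 0 0 0;0.03 0 0 0 0 0;0.03 0 0 0 0 0;0.03 0 0 0 0 0;0.03 0 0 0 0 0'; python3 -c "
from h import *
s=telemetry.sense();W=snap('side');c=cloud(W);hsv=cv2.cvtColor(W['image'],cv2.COLOR_RGB2HSV);m=((hsv[...,0]<6)|(hsv[...,0]>174))&(hsv[...,1]>170)&(c[...,2]>.05)&(abs(c[...,0]-.5)<.05);print(np.percentile(c[m],[2,50,98],0))"
```

```text
t: 22.05
tcp_pos: [0.4944, 0.1088, 0.0902]
tool_rot: [0.727, 0.687, -0.001, 0.001]
force: [-2.0, -11.4, 2.1]
finger_gap: 0.003
gripper_force: 6.0
t: 22.55
tcp_pos: [0.4948, 0.1149, 0.0902]
tool_rot: [0.727, 0.686, -0.001, 0.0]
force: [-0.9, -8.7, 2.1]
finger_gap: 0.003
gripper_force: 3.9
t: 23.05
tcp_pos: [0.4952, 0.1207, 0.0902]
tool_rot: [0.727, 0.686, -0.001, 0.001]
force: [-0.2, -7.7, 2.0]
finger_gap: 0.0
gripper_force: 4.0
[[0.47213568 0.13644238 0.05164931]
 [0.49532761 0.15969419 0.09955128]
 [0.51874499 0.16437983 0.11328622]]
```

```bash
python3 -m crank '0.04 0 0 0 0 0;0.04 0 0 0 0 0;0.04 0 0 0 0 0;0.04 0 0 0 0 0;0.04 0 0 0 0 0'|grep -E "tcp|force:"; python3 -m crank '0.04 0 0 0 0 0;0.04 0 0 0 0 0;0.04 0 0 0 0 0;0.04 0 0 0 0 0;0.04 0 0 0 0 0'|grep -E "tcp|force:"; python3 -m crank '0.04 0 0 0 0 0;0.04 0 0 0 0 0;0.04 0 0 0 0 0;0.04 0 0 0 0 0;0.04 0 0 0 0 0'|grep -E "tcp|force:"
```

```text
tcp_pos: [0.4956, 0.1283, 0.0902]
force: [0.3, -9.7, 2.4]
gripper_force: 4.6
tcp_pos: [0.4961, 0.1363, 0.0902]
force: [-0.9, -9.7, 2.4]
gripper_force: 4.8
tcp_pos: [0.4966, 0.1442, 0.0902]
force: [-0.7, -9.7, 2.4]
gripper_force: 4.9
```

```bash
python3 -m crank '0.04 0 0 0 0 0;0.04 0 0 0 0 0;0.04 0 0 0 0 0;0.04 0 0 0 0 0;0.04 0 0 0 0 0'|grep -E "tcp|force:"; python3 -m crank '0.04 0 0 0 0 0;0.04 0 0 0 0 0;0.04 0 0 0 0 0;0.04 0 0 0 0 0;0.04 0 0 0 0 0'|grep -E "tcp|force:"; python3 -m crank '0.04 0 0 0 0 0;0.04 0 0 0 0 0;0.04 0 0 0 0 0;0.04 0 0 0 0 0;0.04 0 0 0 0 0'|grep -E "tcp|force:"
```

```text
tcp_pos: [0.497, 0.1522, 0.0902]
force: [0.2, -10.8, 2.8]
gripper_force: 5.2
tcp_pos: [0.4974, 0.1601, 0.0902]
force: [-0.8, -11.0, 1.6]
gripper_force: 5.3
tcp_pos: [0.4979, 0.1681, 0.0902]
force: [0.5, -9.5, 2.2]
gripper_force: 4.7
```

```bash
python3 -m crank '0.04 0 0 0 0 0;0.04 0 0 0 0 0;0.04 0 0 0 0 0;0.04 0 0 0 0 0;0.04 0 0 0 0 0'|grep -E "tcp|force:"; python3 -m crank '0.04 0 0 0 0 0;0.04 0 0 0 0 0;0.04 0 0 0 0 0;0.04 0 0 0 0 0;0.04 0 0 0 0 0'|grep -E "tcp|force:"; python3 -m crank '0.04 0 0 0 0 0;0.04 0 0 0 0 0;0.04 0 0 0 0 0;0.04 0 0 0 0 0;0.04 0 0 0 0 0'|grep -E "tcp|force:"
```

```text
tcp_pos: [0.4984, 0.1761, 0.0902]
force: [-0.1, -9.4, 2.4]
gripper_force: 4.6
tcp_pos: [0.4989, 0.184, 0.0902]
force: [-0.5, -10.1, 2.5]
gripper_force: 4.8
tcp_pos: [0.4994, 0.192, 0.0902]
force: [0.3, -9.8, 1.6]
gripper_force: 5.0
```

```bash
python3 -m crank '0.03 0 0 0 0 0;0.03 0 0 0 0 0;0.03 0 0 0 0 0;0.03 0 0 0 0 0;0.03 0 0 0 0 0'|grep -E "tcp|force:"; python3 -m crank '0.025 0 0 0 0 0;0.025 0 0 0 0 0;0.025 0 0 0 0 0;0.025 0 0 0 0 0;0.025 0 0 0 0 0'|grep -E "tcp|force:"; python3 -m crank '0.025 0 0 0 0 0;0.025 0 0 0 0 0;0.025 0 0 0 0 0;0.025 0 0 0 0 0;0.025 0 0 0 0 0'|grep -E "tcp|force:"
```

```text
tcp_pos: [0.4998, 0.1984, 0.0902]
force: [0.3, -8.4, 1.8]
gripper_force: 4.2
tcp_pos: [0.5001, 0.2036, 0.0902]
force: [0.2, -7.5, 2.1]
gripper_force: 3.8
tcp_pos: [0.5004, 0.2085, 0.0902]
force: [0.1, -7.9, 3.0]
gripper_force: 3.9
```

```bash
python3 -m crank '0.025 0 0 0 0 0;0.025 0 0 0 0 0;0.025 0 0 0 0 0;0.025 0 0 0 0 0;0.025 0 0 0 0 0'|grep -E "tcp|force:"; python3 -m crank '0.025 0 0 0 0 0;0.025 0 0 0 0 0;0.025 0 0 0 0 0;0.025 0 0 0 0 0;0.025 0 0 0 0 0'|grep -E "tcp|force:"
```

```text
tcp_pos: [0.5007, 0.2135, 0.0902]
force: [-0.6, -7.3, 2.3]
gripper_force: 3.5
tcp_pos: [0.501, 0.2185, 0.0902]
force: [-0.0, -6.6, 2.8]
gripper_force: 3.4
```

```bash
python3 -m crank '0.025 0 0 0 0 0;0.025 0 0 0 0 0;0.025 0 0 0 0 0;0.025 0 0 0 0 0;0.025 0 0 0 0 0'|grep -E "tcp|force:"; python3 -m crank '0.025 0 0 0 0 0;0.025 0 0 0 0 0;0.025 0 0 0 0 0;0.025 0 0 0 0 0;0.025 0 0 0 0 0'|grep -E "tcp|force:"
```

```text
tcp_pos: [0.5012, 0.2234, 0.0902]
force: [-0.2, -7.5, 2.5]
gripper_force: 3.8
tcp_pos: [0.5013, 0.2243, 0.0903]
force: [1.2, -24.3, 6.2]
gripper_force: 12.3
```

```bash
python3 -m crank '0.025 0 0 0 0 0;0.025 0 0 0 0 0;0.025 0 0 0 0 0;0.025 0 0 0 0 0;0.025 0 0 0 0 0'|grep -E "tcp|force:"
```

```text
tcp_pos: [0.5013, 0.2246, 0.0904]
force: [1.1, -41.5, 9.3]
gripper_force: 20.2
```

The force rises sharply at tcp y 0.224 (travel about 0.133 m), so the carriage is hard against the stop. I'll back off, lift clear and check.

```bash
python3 -m crank '-0.1 0 0 0 0 0;-0.2 0 0 0 0 0;-0.2 0 0 0 0 0;-0.3 0 0 0 0 0;-0.4 0 0 0 0 0'|grep -E "tcp|force:"; python3 -m crank '0 0 -0.5 0 0 0;0 0 -1 0 0 0;0 0 -1 0 0 0;0 0 -0.8 0 0 0;0 0 0 0 0 0'; python3 -m crank '-0.6 0 0 0 0 0;-0.8 0 0 0 0 0;-0.8 0 0 0 0 0;0 0 0 0 0 0;0 0 0 0 0 0'; python3 -c "
from h import *
W=snap('side','f.png');c=cloud(W);hsv=cv2.cvtColor(W['image'],cv2.COLOR_RGB2HSV);m=((hsv[...,0]<6)|(hsv[...,0]>174))&(hsv[...,1]>170)&(c[...,2]>.05)&(abs(c[...,0]-.5)<.05);print(np.percentile(c[m],[2,50,98],0))"
```

```text
tcp_pos: [0.4989, 0.1869, 0.09]
force: [-0.3, 1.0, -0.0]
gripper_force: 0.0
t: 32.6
tcp_pos: [0.502, 0.187, 0.2267]
tool_rot: [0.728, 0.686, 0.004, 0.003]
force: [0.9, -0.2, -0.5]
finger_gap: 0.005
gripper_force: 0.0
t: 33.1
tcp_pos: [0.4933, 0.0984, 0.2214]
tool_rot: [0.728, 0.685, -0.0, -0.001]
force: [-0.1, -0.0, 0.1]
finger_gap: 0.002
gripper_force: 0.0
[[0.47883875 0.23854668 0.0526579 ]
 [0.5008432  0.26257346 0.10176602]
 [0.52478865 0.26703    0.11354439]]
```

View pics/f.png

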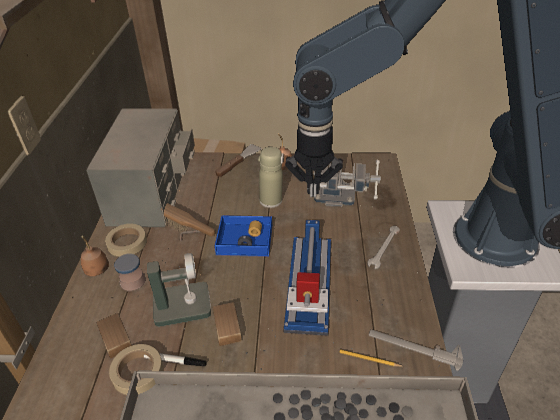

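The final view shows the carriage home at (308,288), both parts in the tray at (250,233), and the flask (271,178), oil can and wood block (228,322) where they were. The arm is clear.

```bash
python3 -c "
from station import manip
print(manip.sign_off())"
```

```text
the job is handed in; nothing more can be done
None
```

The collar and then the spacer are in the blue tray, the carriage broke free at about 14 N and is fully home against the hidden stop at about 0.133 m, the flask, oil can and wood block look unmoved in the last picture, and the job was handed in at about 33 s.

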